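# Throw the bolts and set the catch

### The job

On the plywood test board, push a spoke of the three-spoke handle round anticlockwise (seen from above) until it stops and both brass bolts are fully out at the board's far edge. Then push the catch's yellow tab clockwise about its pivot, away from the robot, until it stops, so that the catch locks the handle. Only push, with one finger at a time: do not pinch the spokes or the tab, and do not disturb the padlock, lock cylinder, key or tin standing round the board.

Things in the scene. Friction and masses are not known exactly. Their poses are not given: they have to be found in the camera images.
- board: plywood board fixed on the bench, 170 (its x) x 230 (its y) x 18 mm. Origin on the bench under the handle's axis; reaches x -85 to +85, y -80 to +150 mm. x points to the edge where the bolts come out (away from the robot), y left, z up. Steel bolt casing on it at x 50 to 83, y -70 to +70 mm, top 40 mm above the bench.
- handle_axis (a point): point on the handle's vertical turning axis at mid-height of the spokes, 59 mm above the bench; fixed to the board, at its (0, 0). The dark hub round it is 36 mm in diameter, its top 75 mm above the bench. Colliders handle_c0 to c2 are the sides of the spokes that face clockwise (pushed), c3 to c5 their other sides
- handle (a joint): angle of the three-spoke handle, rad: 0 = bolts in, 1.5 = end stop, bolts 25 mm out. Grows anticlockwise from above. Starts 0 to 0.45. Stays where it is left; friction 0.22 N m (about 4 N at 55 mm radius). At angle q the red spoke points along the board's direction 180 degrees + q (0 = board x, counted anticlockwise): toward the robot at q = 0.
- red_spoke (a point): middle of the red-sleeved spoke, 58 mm from the handle's axis, 59 mm above the bench; turns with the handle. Three spokes 120 degrees apart (one red, two black) run level from the hub to 78 mm radius, each 12 mm wide and 14 mm high (52 to 66 mm above the bench); between and under them all is free down to 40 mm above the bench.
- catch_axis (a point): point on the catch's vertical pivot axis, at the board's (0, +85 mm), 58 mm above the bench (the pivot itself is only 35 mm high)
- catch (a joint): angle of the catch, rad: 0 = open, 0.8 = end stop, nose behind the handle's lug. Grows clockwise from above. Starts 0 to 0.1. Stays where it is left; friction 0.10 N m (2 N at the tab). Flat grey lever, top 32 mm above the bench, with a yellow tab at its outer end. At angle q the tab lies from the pivot along the board's direction 86 degrees - q.
- yellow_tab (a point): point in the yellow tab, 50 mm from the catch's pivot, 58 mm above the bench. The tab is an upright plate, 12 mm thick along its way, 22 mm wide along the lever, from 30 to 68 mm above the bench; it is pushed on its face toward the robot (collider catch_c0; catch_c1 is the other face)
- padlock: loose brass padlock lying flat, 68x42x16 mm, right of the board; leave alone; origin under its middle
- lock_cylinder: loose brass lock cylinder lying flat, 33x62x17 mm, right of the board; leave alone; origin under its middle
- key: loose brass key with a red head, 31x66x8 mm, right of the board; leave alone; origin under its middle
- tin: loose round red tin, 66 mm in diameter, 36 mm high, behind the board; leave alone; origin under its middle

How it is judged:
On the way, in this order (a step that is already met when the one before it is completed fails the run):
1. the handle is turned to its stop, the catch still open (value of joint handle above 1.42 rad and value of joint catch below 0.35 rad), for 0.2 s.
2. the catch is pushed home (value of joint handle above 1.42 rad and value of joint catch above 0.7 rad), for 0.2 s.
At the end, for the whole second after the job is handed in: the handle stands at its stop (above 1.42 of 1.5 rad) and the catch at its stop (above 0.70 of 0.8 rad), both at rest; padlock, lock cylinder, key and tin are within 15 mm of where they were (all of step 2 and velocity of joint handle between -0.05 and 0.05 rad/s and velocity of joint catch between -0.05 and 0.05 rad/s and distance of each of padlock, lock_cylinder, tin, key from where it was at the start of the episode below 0.015 m); the robot touches nothing.
It fails at once if the catch is swung in before the handle is round (value of joint catch above 0.4 rad and value of joint handle below 1.35 rad).
It fails at once if a spoke is pinched (more than 4 N of finger force on both of its sides) ((contact force between the fingers and handle_c0 above 4 N and contact force between the fingers and handle_c3 above 4 N) or (contact force between the fingers and handle_c1 above 4 N and contact force between the fingers and handle_c4 above 4 N) or (contact force between the fingers and handle_c2 above 4 N and contact force between the fingers and handle_c5 above 4 N)).
It fails at once if the yellow tab is pinched (more than 4 N of finger force on both of its sides) (contact force between the fingers and catch_c0 above 4 N and contact force between the fingers and catch_c1 above 4 N).
It fails at once if the padlock, lock cylinder, key or tin is moved by more than 15 mm or lifted (distance of any of padlock, lock_cylinder, tin, key from where it was at the start of the episode above 0.015 m or height (world z) of any of padlock, lock_cylinder, tin, key above 0.012 m).
It also fails if it takes over 51 s, if anything falls off the work surface, if the arm or the gripper's body presses on something with over 40 N, if the wrist force passes 120 N, or if a joint passes its speed limit or range.

### The arm

A 6-joint arm with a two-finger parallel gripper is mounted at the origin on a cart in front of the work surface, level with it; the furniture and walls round the work are solid. World frame = base frame: x ahead of the robot, y to its left, z up, the work surface at z = 0. Lengths are in m, angles in rad, forces in N, time in s.
With the tool pointing down it reaches from about 0.25 to 0.725 m from the base axis. Payload 4 kg.
Tool frame: the origin (TCP) lies midway between the tips of the shut fingers; the grasp point (between the pads) lies bot.pinch_z behind it (bot.pinch_z is the distance from the TCP to the grasp point, in m); z points along the fingers, y is the line along which they close (so a half turn about z gives the same grasp; the last joint's range is limited). The gripper opens to 85 mm and grips with 20 to 120 N. Pads are 22 mm wide; open, the fingers measure 114 mm over their backs; the gripper's body (76 mm by 85 mm) begins 54 mm behind the grasp point. The pads swing forward as they close: fully open they stand 13 mm farther back than shut.
Start: joints at [-1.228, 0.241, 0.005, 1.335, 0, 1.571], TCP at [0.168, -0.471, 0.231] pointing down, gripper open.
Joint ranges: [-2.72, 2.72], [-1.05, 1.87], [-1.09, 1.28], [-1.99, 2.15], [-1.42, 1.44], [-3.14, 3.14]. Speed limits (rad/s): [2.79, 2.79, 3.14, 3.14, 3.14, 3.14].

### API

Orientations are given as a unit quaternion [x, y, z, w].
In Python, from workcell import bot gives the robot as it stands.
- The arm moves only by the shell command python3 jog.py, which reads ROWS from standard input. ROWS is a JSON list that holds a single list of rows (three levels of brackets), with 1 to 10 rows, each of 7 numbers: a rotation vector rx, ry, rz in rad, then dx, dy, dz in m, then the finger opening in m; each row is the pose to reach, as a shift and turn from the pose commanded when the command began, along the tool's axes at that moment; what a row does not reach only later rows make up. A row lasts 1/8 s, in which the tool goes at most 0.0625 m and 0.188 rad, less where a joint would pass 70% of its speed; a pose out of reach is approached as far as the arm can. The fingers move at their own pace and stop on an object; the grip force is fixed at half the most. Time passes only in rows, so rows that do not move let the fingers close. It prints the time, the measured TCP pose, the force, the opening and the grip force at its end. Input that does not fit is refused with a message, and nothing moves.
- bot.get_obs(): the state, without advancing time (a new reading comes with each control period).
- bot.camera(name): name is "scene" or "top" or "wrist"; returns the picture (420x560x3 uint8, red, green, blue); there is no depth.
- bot.calibration(name): a dict with "mtx" (3x3 intrinsics, pixels), "k1" (the pictures are not rectified: a ray, as slopes to the right and down, at radius r is drawn at 1 + k1 r^2 times it, then the intrinsics apply), "R" (3x3) and "t" (3): a world point X has camera coordinates R X + t. Camera axes: x right, y down, z forward; pixel columns grow to the right and rows downward; lengths in m; the calibration is good to about 2 mm. A picture is of the moment at which its call begins: read the wrist's pose just before it. calibration takes no time and is no camera call; for the wrist camera it gives the pose at the moment of the call.
- bot.job_done(): hands the job in; it is judged then, once.
The state is a dict: "clock": time; "joint_pos": joint angles; "joint_vel": joint speeds; "tau": joint torques, N m; "eef_pos": TCP position; "tool_rot": TCP orientation; "ft_force": force on the tool from outside, world axes, zero at the start; "ft_torque": the same for the moment, N m; "grip_width": finger opening in m; "grasp_force": force on a finger pad.
Only numpy, scipy, OpenCV 4.12 (cv2) and the standard library are available. Lean on these libraries where they do the work, as an engineer would, in place of code of your own. Each camera call takes 0.05 s, during which the arm holds its last target. There are 200 camera calls.

## Working session

There is one attempt and no reset: what is moved stays moved. The work goes in short steps, Python scripts to look and compute and a shell command to move; the robot and the scene stay as the last step left them, time stands still between calls to the robot, and variables do not carry over. Pictures are saved under pics/ and viewed, at most 10 in all, crops included, and the job is handed in when it is done.

```bash
ls; mkdir -p pics; python3 - <<'E'
from workcell import bot
import cv2
for n in ("scene","top"):
    im=bot.camera(n); cv2.imwrite(f"pics/{n}0.png",im[:,:,::-1]); c=bot.calibration(n); print(n,c)
o=bot.get_obs(); print(o["clock"],o["eef_pos"],o["tool_rot"],o["grip_width"],bot.pinch_z)
E
```

```text
jog.py
pics
workcell.py
scene {'mtx': array([[464.47310785,   0.        , 275.24093795],
       [  0.        , 464.47310785, 209.87335949],
       [  0.        ,   0.        ,   1.        ]]), 'k1': -0.150357648883709, 'R': array([[ 0.75047608, -0.66055825, -0.02117661],
       [-0.44609437, -0.48265636, -0.75368604],
       [ 0.48763251,  0.57507012, -0.65689337]]), 't': array([-0.32815135,  0.37660732,  0.57655355])}
top {'mtx': array([[511.37692063,   0.        , 288.84263098],
       [  0.        , 511.37692063, 210.25673224],
       [  0.        ,   0.        ,   1.        ]]), 'k1': 0.02281677799453216, 'R': array([[ 0.02980259, -0.99922293,  0.02579436],
       [-0.99713198, -0.03151646, -0.06880792],
       [ 0.0695674 , -0.02366973, -0.99729641]]), 't': array([0.12222098, 0.60355034, 1.33806634])}
0.1 [ 0.16788596 -0.47037905  0.23050836] [ 9.85345101e-01  1.70570124e-01 -1.50387260e-04 -9.17534828e-04] 0.08535152892272851 0.0187
```

View pics/top0.png

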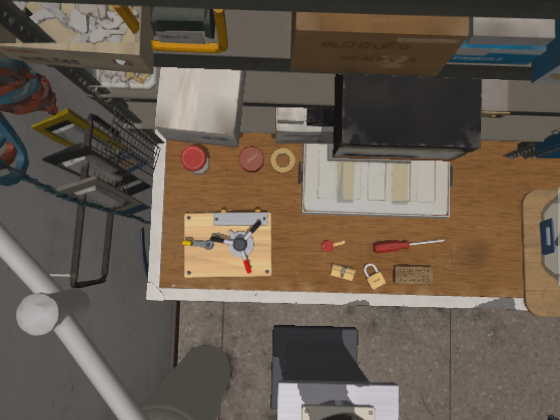

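View pics/scene0.png

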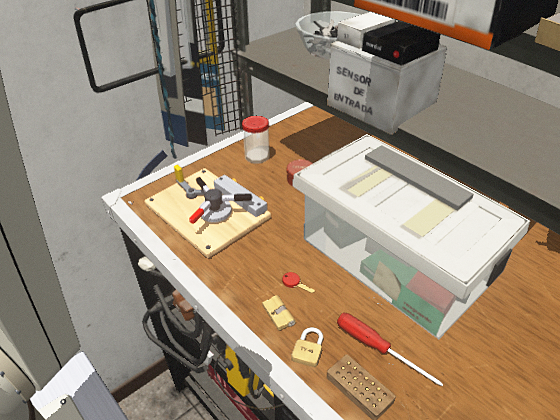

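Top view: board at about (184–271, 213–277), hub (240,244), red spoke tip (248,271), yellow tab (186,243), tin (252,158). The key, cylinder and padlock are to the right at (330,245), (342,271) and (374,277). The scene view agrees.

```bash
cat > h.py <<'E'
import numpy as np, cv2
from workcell import bot
def ray(c,uv):
    x,y=(np.array(uv,float)-c["mtx"][:2,2])/c["mtx"][0,0]
    d=np.array([[x,y]]); s=np.array([x,y])
    for _ in range(20): s=np.array([x,y])/(1+c["k1"]*(s@s))
    return -c["R"].T@c["t"], c["R"].T@np.array([*s,1])
def plane(c,uv,z):
    o,d=ray(c,uv); return o+d*(z-o[2])/d[2]
def two(c1,u1,c2,u2):
    o1,d1=ray(c1,u1);o2,d2=ray(c2,u2)
    s=np.linalg.lstsq(np.c_[d1,-d2],o2-o1,rcond=None)[0]
    a,b=o1+s[0]*d1,o2+s[1]*d2
    return (a+b)/2,np.linalg.norm(a-b)
def proj(c,X):
    p=c["R"]@X+c["t"]; s=p[:2]/p[2]; s=s*(1+c["k1"]*(s@s)); return s*c["mtx"][0,0]+c["mtx"][:2,2]
def mask(im,kind,roi):
    h=cv2.cvtColor(im,cv2.COLOR_RGB2HSV); H,S,V=[h[...,i].astype(int) for i in range(3)]
    m={"red":((H<8)|(H>172))&(S>170)&(V>90),"yellow":(H>20)&(H<32)&(S>190)&(V>110),
       "wood":(H>8)&(H<30)&(S>50)&(S<150)&(V>170),"dark":V<75}[kind]
    r=np.zeros(m.shape,bool); x0,y0,x1,y1=roi; r[y0:y1,x0:x1]=1
    return (m&r).astype(np.uint8)
def cen(m):
    n,l,s,c=cv2.connectedComponentsWithStats(m); k=1+np.argmax(s[1:,4]); return c[k],s[k]
E
python3 - <<'E'
from h import *
np.set_printoptions(precision=4,suppress=True)
im=bot.camera("top");c=bot.calibration("top");im2=bot.camera("scene");c2=bot.calibration("scene")
m=mask(im,"wood",(176,205,280,285)); m=cv2.morphologyEx(m,cv2.MORPH_CLOSE,np.ones((25,25)))
k=max(cv2.findContours(m,0,1)[0],key=cv2.contourArea); r=cv2.minAreaRect(k); print(r)
P=np.array([plane(c,p,.018) for p in cv2.boxPoints(r)]);print(P, np.linalg.norm(P-np.roll(P,1,0),axis=1))
t,s=cen(mask(im,"red",(225,240,270,285)));print("red",t,s,plane(c,t,.059))
t2,s2=cen(mask(im2,"red",(170,190,230,235)));print(t2,s2,two(c,t,c2,t2))
t,s=cen(mask(im,"yellow",(178,232,200,252)));print("yel",t,s,plane(c,t,.068))
t2,s2=cen(mask(im2,"yellow",(165,155,195,190)));print(t2,s2,two(c,t,c2,t2))
t,s=cen(mask(im,"dark",(230,234,252,256)));print("hub",t,s,plane(c,t,.075))
a=cv2.resize(im[205:285,176:281],None,fx=6,fy=6,interpolation=2)
cv2.imwrite("pics/c1.png",a[:,:,::-1])
b=cv2.resize(im2[155:260,135:275],None,fx=5,fy=5,interpolation=2); cv2.imwrite("pics/c2.png",b[:,:,::-1])
E
```

```text
((227.0437774658203, 244.17140197753906), (64.49952697753906, 87.11943817138672), 89.06080627441406)
[[0.5845 0.4198 0.018 ]
 [0.5955 0.1904 0.018 ]
 [0.4257 0.1821 0.018 ]
 [0.4157 0.4096 0.018 ]] [0.1691 0.2297 0.17   0.2277]
red [247.     266.0545] [244 260   7  13  55] [0.4508 0.2441 0.059 ]
[196.3125 215.2321] [189 208  15  15 112] (array([0.4507, 0.244 , 0.0629]), np.float64(0.0006600513306476106))
yel [186.  242.5] [182 241   9   4  36] [0.5061 0.3997 0.068 ]
[178.3438 172.75  ] [174 165   9  17  96] (array([0.5064, 0.4025, 0.0513]), np.float64(0.0007039262620160196))
hub [240.5082 243.1967] [234 238  13  13  61] [0.5084 0.2616 0.075 ]
```

View pics/c1.png

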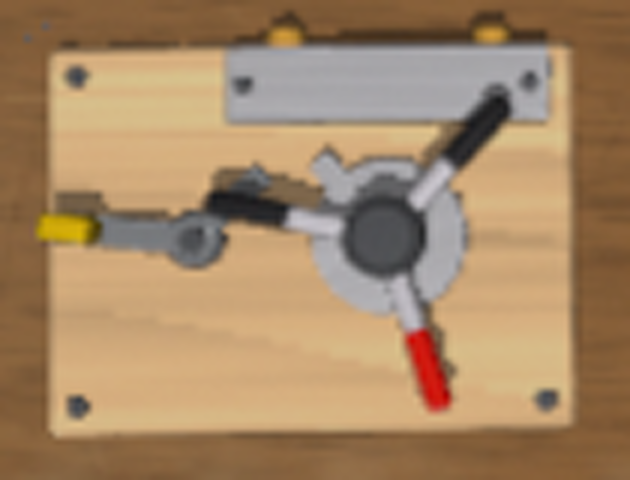

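Board yaw is about 2.9° with the axis near (0.506, 0.264). The spoke radius measures 59 mm against 58 mm, so q is about 0.3. The crop shows the red spoke pointing down and slightly right, one black spoke left, the tab far left and the catch open. I'll shut the fingers and go above the gap between the red and left black spokes, turned so that tool x = world y and tool y = world x.

```bash
echo '[[[0,0,-1.229,0.526,-0.624,0,0],[0,0,-1.229,0.526,-0.624,0,0],[0,0,-1.229,0.526,-0.624,0,0],[0,0,-1.229,0.526,-0.624,0,0],[0,0,-1.229,0.526,-0.624,0,0],[0,0,-1.229,0.526,-0.624,0,0],[0,0,-1.229,0.526,-0.624,0,0],[0,0,-1.229,0.526,-0.624,0,0],[0,0,-1.229,0.526,-0.624,0,0],[0,0,-1.229,0.526,-0.624,0,0]]]' | python3 jog.py
```

```text
clock: 1.45
eef_pos: [0.3871, 0.1168, 0.2315]
tool_rot: [0.707, 0.708, 0.0, 0.0]
ft_force: [2.0, -0.8, -0.3]
grip_width: 0.0002
grasp_force: 0.0
```

```bash
echo '[[[0,0,0,0.177,0.067,0,0],[0,0,0,0.177,0.067,0,0],[0,0,0,0.177,0.067,0,0],[0,0,0,0.177,0.067,0,0],[0,0,0,0.177,0.067,0,0]]]' | python3 jog.py; python3 - <<'E'
from h import *
np.set_printoptions(precision=4,suppress=True)
c=bot.calibration("wrist");im=bot.camera("wrist");cv2.imwrite("pics/w1.png",im[:,:,::-1])
o=bot.get_obs();print(o["eef_pos"],o["tool_rot"],o["joint_pos"])
print(c)
for n,X in dict(axis=[.506,.264,.075],tab=[.503,.399,.068],red=[.4507,.244,.066]).items(): print(n,proj(c,np.array(X)))
E
```

```text
clock: 2.08
eef_pos: [0.4531, 0.2914, 0.2305]
tool_rot: [0.706, 0.708, -0.001, -0.0]
ft_force: [-0.7, -0.3, 0.2]
grip_width: 0.0
grasp_force: 0.0
[0.4531 0.2908 0.231 ] [ 0.7069  0.7073 -0.0007 -0.    ] [ 0.5707  0.3183  0.1095  1.3634 -0.0003  2.1408]
{'mtx': array([[345.0898,   0.    , 281.4657],
       [  0.    , 345.0898, 204.4457],
       [  0.    ,   0.    ,   1.    ]]), 'k1': -0.007372176260027911, 'R': array([[ 1.    ,  0.0018, -0.0027],
       [ 0.0025, -0.9528,  0.3037],
       [-0.002 , -0.3037, -0.9528]]), 't': array([-0.453 ,  0.2378,  0.4683])}
axis [339.6508 215.6845]
tab [343.3047  56.8837]
red [279.2902 232.0865]
```

View pics/w1.png

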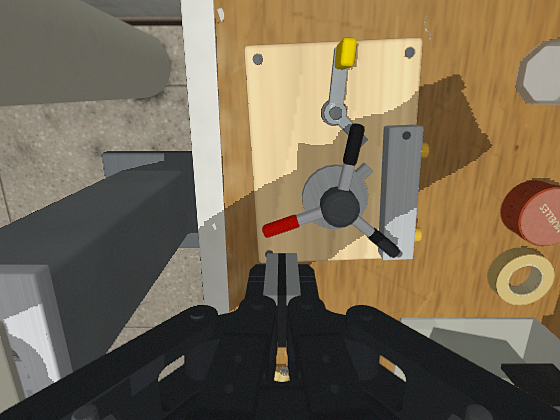

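The wrist view shows hub (340,207), red spoke (281,227), tab (346,50), board corners near (246,45) and (420,38), and the bottom edge at row ~260. Features sit about 5–8 px higher than I predicted, so I'll cross-check the y value.

```bash
python3 - <<'E'
from h import *
np.set_printoptions(precision=4,suppress=True)
c=bot.calibration("wrist");im=bot.camera("wrist");c3=bot.calibration("top");im3=bot.camera("top");c2=bot.calibration("scene");im2=bot.camera("scene")
print(bot.get_obs()["eef_pos"])
t,s=cen(mask(im,"red",(240,190,310,260)));print("red",t,plane(c,t,.061))
for n,cc,ii,roi in (("top",c3,im3,(225,240,270,285)),("scene",c2,im2,(170,190,230,235))):
    try: u,_=cen(mask(ii,"red",roi)); print(n,u,two(c,t,cc,u))
    except Exception as e: print(n,e)
t,s=cen(mask(im,"yellow",(320,30,370,80)));print("yel",t,s,plane(c,t,.06))
for n,cc,ii,roi in (("top",c3,im3,(178,232,200,252)),("scene",c2,im2,(165,155,195,190))):
    try: u,_=cen(mask(ii,"yellow",roi)); print(n,u,two(c,t,cc,u))
    except Exception as e: print(n,e)
print("hub",plane(c,(340,208),.075))
for p in ((246,45),(420,38),(257.5,59),(409.5,52)): print(p,plane(c,p,.018))
for p in ((77,77),(77,406),(547,400),(530,80)): print("topscrew",p,plane(c3,(p[0]/6+175.6,p[1]/6+204.6),.018))
a=cv2.resize(im[20:270,235:435],None,fx=2.4,fy=2.4,interpolation=2);cv2.imwrite("pics/w2.png",a[:,:,::-1])
E
```

```text
[0.4535 0.2903 0.2319]
red [279.9493 225.203 ] [0.4514 0.2484 0.061 ]
top [246.9808 266.3654] (array([0.4505, 0.2446, 0.0514]), np.float64(0.0016359911275567354))
scene [196.2368 215.3509] (array([0.4516, 0.2477, 0.0595]), np.float64(0.0005979830820834331))
yel [345.1491  51.8377] [334  37  22  31 530] [0.506  0.4031 0.06  ]
top [186.1143 242.4571] (array([0.5066, 0.4028, 0.0541]), np.float64(0.001997700752158343))
scene [178.42 172.92] (array([0.5078, 0.4043, 0.0492]), np.float64(1.3053182829579225e-05))
hub [0.5061 0.2706 0.075 ]
(246, 45) [0.4192 0.4136 0.018 ]
(420, 38) [0.5826 0.4198 0.018 ]
(257.5, 59) [0.4298 0.4013 0.018 ]
(409.5, 52) [0.5741 0.4077 0.018 ]
topscrew (77, 77) [0.5723 0.405  0.018 ]
topscrew (77, 406) [0.4286 0.3987 0.018 ]
topscrew (547, 400) [0.4369 0.1939 0.018 ]
topscrew (530, 80) [0.5771 0.2061 0.018 ]
```

View pics/w2.png

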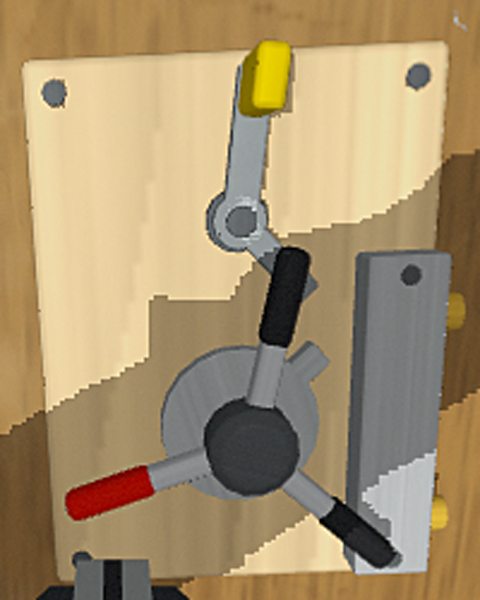

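The views agree within about 3 mm: axis near (0.506, 0.267), red spoke middle near (0.451, 0.2465) at 59 mm radius, tab near (0.506, 0.403). The fingers have about 20 mm of clearance from the red spoke, so I'll descend to z = 0.047.

```bash
echo '[[[0,0,0,0,0,0.05,0],[0,0,0,0,0,0.1,0],[0,0,0,0,0,0.15,0],[0,0,0,0,0,0.175,0],[0,0,0,0,0,0.184,0],[0,0,0,0,0,0.184,0]]]' | python3 jog.py && echo '[[[0,0,0,-0.008,-0.003,0,0],[0,0,0,-0.018,-0.004,0,0],[0,0,0,-0.028,-0.004,0,0],[0,0,0,-0.038,-0.003,0,0],[0,0,0,-0.047,0.001,0,0],[0,0,0,-0.054,0.005,0,0],[0,0,0,-0.060,0.010,0,0],[0,0,0,-0.066,0.015,0,0],[0,0,0,-0.066,0.015,0,0]]]' | python3 jog.py
```

```text
clock: 3.02
eef_pos: [0.454, 0.2912, 0.0479]
tool_rot: [0.707, 0.707, 0.0, 0.0]
ft_force: [0.5, -0.1, 0.0]
grip_width: -0.0002
grasp_force: 0.0
clock: 4.15
eef_pos: [0.4685, 0.226, 0.0478]
tool_rot: [0.707, 0.707, 0.001, -0.001]
ft_force: [-2.1, 3.4, 1.9]
grip_width: -0.0001
grasp_force: 1.6
```

The contact force is about 4 N, which matches the handle friction. I'll continue round the arc.

```bash
echo '[[[0,0,0,-0.006,0.005,0,0],[0,0,0,-0.009,0.010,0,0],[0,0,0,-0.011,0.014,0,0],[0,0,0,-0.011,0.014,0,0]]]' | python3 jog.py; python3 - <<'E'
from h import *
im=bot.camera("top"); c=bot.calibration("top")
t,s=cen(mask(im,"red",(225,235,275,285)));p=plane(c,t,.059);print(t,s,p,np.degrees(np.arctan2(p[1]-.265,p[0]-.506)))
E
```

```text
clock: 4.65
eef_pos: [0.4819, 0.2144, 0.0471]
tool_rot: [0.707, 0.707, -0.001, -0.001]
ft_force: [-2.9, 2.9, 1.9]
grip_width: 0.0001
grasp_force: 1.5Traceback (most recent call last):
  File "<stdin>", line 3, in <module>
  File "h.py", line 24, in cen
    n,l,s,c=cv2.connectedComponentsWithStats(m); k=1+np.argmax(s[1:,4]); return c[k],s[k]
                                                     ~~~~~~~~~^^^^^^^^^
    return _wrapfunc(a, 'argmax', axis=axis, out=out, **kwds)
    return bound(*args, **kwds)
ValueError: attempt to get argmax of an empty sequence
```

Still moving at about 4 N and the arm hides the spoke, so I'll creep on until the force rises at the stop.

```bash
for i in 1; do echo '[[[0,0,0,-0.001,0.002,0,0],[0,0,0,-0.002,0.004,0,0],[0,0,0,-0.002,0.004,0,0]]]' | python3 jog.py; done; echo '[[[0,0,0,-0.001,0.002,0,0],[0,0,0,-0.001,0.004,0,0],[0,0,0,-0.001,0.004,0,0]]]' | python3 jog.py
```

```text
clock: 5.08
eef_pos: [0.4864, 0.2125, 0.0471]
tool_rot: [0.707, 0.707, -0.0, -0.0]
ft_force: [-3.2, 2.8, -0.5]
grip_width: 0.0
grasp_force: 1.9
clock: 5.45
eef_pos: [0.4866, 0.2124, 0.047]
tool_rot: [0.706, 0.708, -0.002, -0.003]
ft_force: [-13.0, 5.6, 6.1]
grip_width: 0.0
grasp_force: 6.7
```

The force jumped to 14 N with no further motion, at x = 0.4866 against an expected 0.4865 for the stop. I'll press briefly, back off, lift, and look.

```bash
echo '[[[0,0,0,0,0.002,0,0],[0,0,0,0,0.002,0,0],[0,0,0,0,-0.008,0,0],[0,0,0,0,-0.022,0,0],[0,0,0,0,-0.022,0,0],[0,0,0,0,-0.022,-0.05,0],[0,0,0,0,-0.022,-0.1,0],[0,0,0,0,-0.022,-0.1,0]]]' | python3 jog.py;  echo '[[[0,0,0,0.06,0,0,0],[0,0,0,0.12,0,0,0],[0,0,0,0.15,0,0,0],[0,0,0,0.15,0,0,0]]]' | python3 jog.py; python3 - <<'E'
from h import *
c=bot.calibration("wrist");im=bot.camera("wrist"); cv2.imwrite("pics/w3.png",im[:,:,::-1])
print(bot.get_obs()["eef_pos"])
t,s=cen(mask(im,"yellow",(200,0,500,420)));print("yel",t,s,plane(c,t,.06))
im=bot.camera("scene");cv2.imwrite("pics/s3.png",cv2.resize(im[150:265,125:285],None,fx=5,fy=5,interpolation=2)[:,:,::-1])
E
```

```text
clock: 6.45
eef_pos: [0.4727, 0.2128, 0.1521]
tool_rot: [0.707, 0.707, 0.005, 0.002]
ft_force: [0.4, 1.0, -0.5]
grip_width: 0.0002
grasp_force: 0.0
clock: 6.95
eef_pos: [0.4684, 0.3634, 0.1458]
tool_rot: [0.706, 0.708, -0.0, 0.0]
ft_force: [-0.2, -0.1, -0.7]
grip_width: 0.0001
grasp_force: 0.0
[0.46828357 0.36181507 0.14590858]
yel [339.94883041 154.04824561] [327 136  25  38 684] [0.50691473 0.40413518 0.06      ]
```

View pics/w3.png

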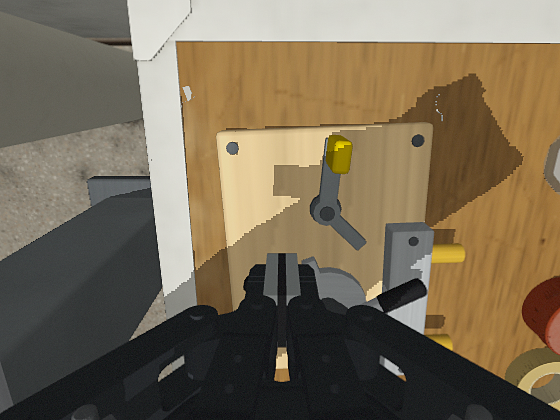

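The bolts stand well out at the far edge (465,253), a black spoke is at about 27°, and the catch is still open with the tab at (340,154), i.e. (0.507, 0.404). I'll go down on its robot side and push straight in +x. By geometry the stop should come with the TCP near x = 0.522.

```bash
echo '[[[0,0,0,0.042,-0.003,0,0],[0,0,0,0.042,-0.003,0,0],[0,0,0,0.042,-0.003,0.05,0],[0,0,0,0.042,-0.003,0.09,0],[0,0,0,0.042,-0.003,0.104,0],[0,0,0,0.042,-0.003,0.104,0]]]' | python3 jog.py && echo '[[[0,0,0,0,0.008,0,0],[0,0,0,0,0.016,0,0],[0,0,0,0,0.024,0,0],[0,0,0,0,0.032,0,0],[0,0,0,0,0.040,0,0],[0,0,0,0,0.046,0,0],[0,0,0,0,0.050,0,0],[0,0,0,0,0.050,0,0]]]' | python3 jog.py
```

```text
clock: 7.8
eef_pos: [0.4655, 0.4022, 0.0429]
tool_rot: [0.707, 0.707, -0.001, 0.0]
ft_force: [-0.2, -0.1, 1.3]
grip_width: 0.0001
grasp_force: 0.0
clock: 8.8
eef_pos: [0.5163, 0.4036, 0.0429]
tool_rot: [0.707, 0.707, 0.0, 0.0]
ft_force: [-0.9, -0.0, -0.6]
grip_width: 0.0001
grasp_force: 0.3
```

```bash
echo '[[[0,0,0,0,0.003,0,0],[0,0,0,0,0.006,0,0],[0,0,0,0,0.006,0,0]]]' | python3 jog.py; echo '[[[0,0,0,0,0.003,0,0],[0,0,0,0,0.005,0,0],[0,0,0,0,0.005,0,0]]]' | python3 jog.py
```

```text
clock: 9.18
eef_pos: [0.522, 0.4038, 0.0434]
tool_rot: [0.707, 0.707, 0.0, 0.0]
ft_force: [-2.0, 0.6, -0.1]
grip_width: 0.0002
grasp_force: 0.6
clock: 9.55
eef_pos: [0.527, 0.4038, 0.0434]
tool_rot: [0.707, 0.707, 0.0, 0.0]
ft_force: [-1.5, 0.2, 0.2]
grip_width: -0.0
grasp_force: 0.6
```

It is still moving at 2 N, so the finger is slimmer than I assumed. I'll creep on, along the tab's arc.

```bash
echo '[[[0,0,0,-0.001,0.003,0,0],[0,0,0,-0.003,0.005,0,0],[0,0,0,-0.003,0.005,0,0]]]' | python3 jog.py; echo '[[[0,0,0,-0.001,0.002,0,0],[0,0,0,-0.003,0.004,0,0],[0,0,0,-0.003,0.004,0,0]]]' | python3 jog.py
```

```text
clock: 9.93
eef_pos: [0.5292, 0.4027, 0.0434]
tool_rot: [0.706, 0.708, -0.0, -0.003]
ft_force: [-8.6, 4.4, 2.0]
grip_width: -0.0003
grasp_force: 4.6
clock: 10.3
eef_pos: [0.5295, 0.4024, 0.0434]
tool_rot: [0.705, 0.709, -0.001, -0.007]
ft_force: [-16.7, 9.8, 4.6]
grip_width: 0.0001
grasp_force: 9.4
```

The catch is on its stop: the force rises to 19 N with no motion. I'll back off, lift clear and check.

```bash
echo '[[[0,0,0,0,0,0,0],[0,0,0,0.004,-0.012,0,0],[0,0,0,0.006,-0.04,0,0],[0,0,0,0.006,-0.04,0,0],[0,0,0,0.006,-0.04,-0.06,0],[0,0,0,0.006,-0.04,-0.12,0],[0,0,0,0.006,-0.04,-0.15,0],[0,0,0,0.006,-0.04,-0.15,0]]]' | python3 jog.py; echo '[[[0,0,0,0.03,-0.12,0,0],[0,0,0,0.03,-0.12,0,0],[0,0,0,0.03,-0.12,0,0],[0,0,0,0.03,-0.12,0,0]]]' | python3 jog.py; python3 - <<'E'
from h import *
c=bot.calibration("top");im=bot.camera("top")
cv2.imwrite("pics/t4.png",cv2.resize(im[140:295,170:400],None,fx=3.4,fy=3.4,interpolation=2)[:,:,::-1])
im2=bot.camera("scene");c2=bot.calibration("scene")
cv2.imwrite("pics/s4.png",cv2.resize(im2[150:265,125:285],None,fx=5,fy=5,interpolation=2)[:,:,::-1])
u=cen(mask(im2,"yellow",(150,145,240,200)))[0];p=plane(c2,u,.05);print("yel",p,"catch q",np.radians(88.9)-np.arctan2(p[1]-.352,p[0]-.5018))
E
```

```text
clock: 11.3
eef_pos: [0.4987, 0.4046, 0.1977]
tool_rot: [0.707, 0.707, 0.005, 0.001]
ft_force: [-0.4, 0.4, -0.7]
grip_width: 0.0001
grasp_force: 0.0
clock: 11.8
eef_pos: [0.3759, 0.4333, 0.1925]
tool_rot: [0.707, 0.707, -0.0, 0.0]
ft_force: [0.8, 0.1, -0.0]
grip_width: -0.0
grasp_force: 0.0
yel [0.53993635 0.38930438 0.05      ] catch q 0.777227225862477
```

View pics/s4.png

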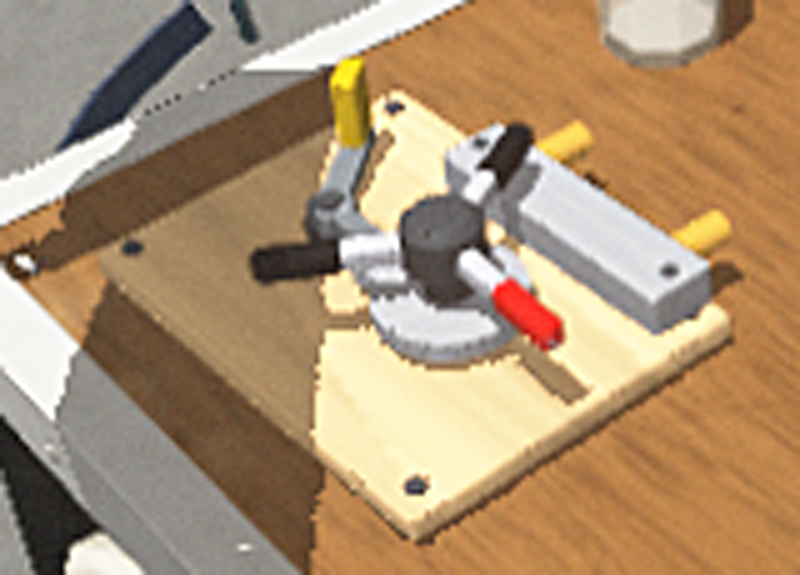

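View pics/t4.png

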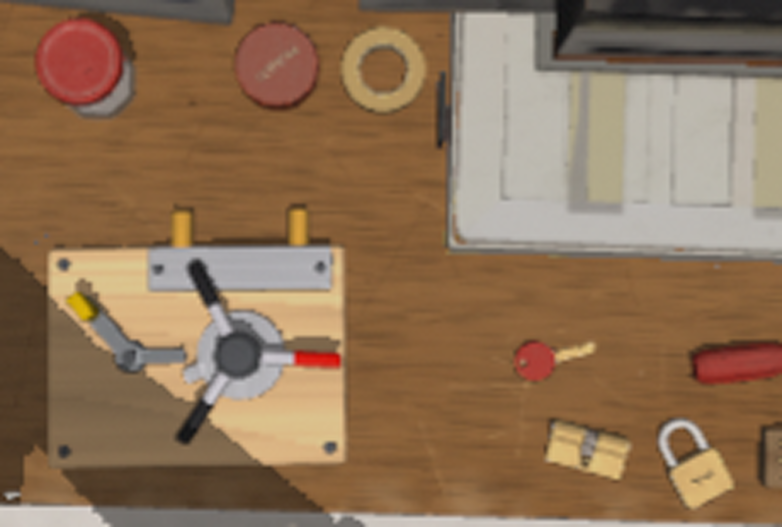

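Both views show the red spoke pointing right (at its stop), both bolts out, and the tab swung in with q about 0.78 and its nose behind the lug. The loose things are where they were and the arm is clear, so I'll hand in.

```bash
python3 -c "
from workcell import bot
print(bot.job_done())"
```

```text
the job is handed in; nothing more can be done
None
```

I turned the handle to its stop with both bolts out, pushed the catch home behind the lug (measured at about 0.78 of 0.8 rad), and handed the job in at about 12 s; the padlock, lock cylinder, key and tin looked unmoved in the last pictures, and no verdict came back.

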